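# Zero the seed mill, open it four clicks and refit the hopper

## Robot

A 7-joint arm with a two-finger parallel gripper is mounted at the origin on the work surface. World frame = base frame: x ahead of the robot, y to its left, z up, the work surface at z = 0. Lengths are in m, angles in rad, forces in N, time in s.
With the tool pointing down it reaches from about 0.425 to 0.925 m from the base axis. Payload 6.8 kg.
Tool frame: the origin (TCP) lies midway between the tips of the shut fingers; the grasp point (between the pads) lies r.grasp_offset behind it (r.grasp_offset is the distance from the TCP to the grasp point, in m); z points along the fingers, y is the direction in which the jaws open and shut (so a half turn about z gives the same grasp; the last joint's range is limited). The gripper opens to 85 mm and grips with 20 to 120 N. Pads are 22 mm wide; open, the fingers measure 114 mm over their backs; the gripper's body (76 mm by 85 mm) begins 54 mm behind the grasp point. The pads swing forward as they close: fully open they stand 13 mm farther back than shut.
Start: joints at [-1.39, 0.477, 0.022, 1.555, -0.011, 1.109, -0.083], TCP at [0.192, 0.647, 0.231] pointing down, gripper open.
Joint ranges: [-2.96, 2.96], [-0.34, 2.1], [-1.41, 1.46], [0.24, 2.44], [-1.37, 4.51], [0.17, 1.92], [-2.96, 2.96]. Speed limits (rad/s): [2.39, 2.39, 3.14, 3.14, 3.14, 3.14, 3.14].

## Interface

Orientations are given as a rotation vector (axis times angle).
In Python, from bench import r gives the robot as it stands. The module is installed in compiled form; this text tells all that it offers.
- The arm moves only by the tool send_rows, never from a script. Its argument "moves" is one flat list of numbers, 4 for each row, row after row: the shift along the tool's x, y, z in mm, then the turn about the tool's z in degrees. A call has 1 to 8 rows; each row is the pose to reach, as a shift and turn from the pose commanded when the call began, along the tool's axes at that moment; what a row does not reach only later rows make up. A row lasts 1/8 s, in which the tool goes at most 62.5 mm and 10.7 degrees, less where a joint would pass 70% of its speed; a pose out of reach is approached as far as the arm can. A call with a gripper value outside its range is refused whole. "hand" is the closure, from 0 (fully open) to 1 (shut), set as the call begins (left out, the last holds). The fingers move at their own pace and stop on an object; "newtons" is the grip in N (left out, the last holds). Time passes only in rows, so rows that repeat a pose let the fingers close. It gives the time, the measured TCP pose, the force and the opening at its end, in the units of the state.
- r.get_obs(): the state, without advancing time (a new reading comes with each control period).
- r.grab_frame(name): name is "side" or "top" or "wrist"; returns a dict with "img" (384x512x3 uint8, red, green, blue), "mtx" (3x3 intrinsics, pixels), "world_to_cam" (4x4, takes a point from world to camera coordinates). Camera axes: x right, y up, looking along -z (the intrinsics and any distortion apply to the point x, -y, -z); pixel columns grow to the right and rows downward; lengths in m; the calibration is good to about 2 mm. A picture is of the moment at which its call begins. There is no depth.
- r.hand_in(): hands the job in, once; it reports no verdict.
The state is a dict: "clock": time; "joints": joint angles; "qvel": joint speeds; "tau": joint torques, N m; "tcp_pos": TCP position; "orientation": TCP orientation; "contact_force": force on the tool from outside, world axes, zero at the start; "moment": the same for the moment, N m; "grip_width": finger opening in m.
Only numpy, scipy, OpenCV 4.12 (cv2) and the standard library are available. Lean on these libraries where they do the work, as an engineer would, in place of code of your own. Each camera call takes 0.05 s, during which the arm holds its last target.

## Task

Set the seed mill for the class: turn its ribbed adjusting ring clockwise (seen from above) until you feel the burrs just touch, without forcing them, then open it exactly four clicks anticlockwise and let go. Then seat the clear hopper upright and fully home in the ring, gently, so that the mill keeps its setting, and leave the other things on the desk where they are.

Things in the scene. Friction and masses are not known exactly. Their poses are not given: they have to be found in the camera images.
- mill: Bench mill fixed to the desk, cream housing 165 x 130 x 150 mm high; origin under its centre, z up, front (spout, steel cup) to -x. The adjusting ring stands on its flat top, its upright axis through the mill's origin. Ring 5 to 9 clicks open at the start, resting in a click; where zero lies must be felt. The ring's angle is not measured; it does not rise noticeably.
- ring_mid (a point): Point on the ring's axis, half-way up the ring. Black, round, 62 mm across, 24 mm high, 18 ribs, 48 mm bore, on a neck: the housing's top is 24 mm below this point. Grip it across from above at any yaw. From above, clockwise closes, anticlockwise opens, 20 degrees (0.349 rad) a click. Leaving a click takes about 0.2 N m, fading to 0 at half a click; then the ring pulls on into the next.
- ring_top (a point): Point on the ring's axis at the level of its upper face, 12 mm above ring_mid: the hopper's flange rests there.
- gap (a joint): Burr gap in m: 0 at the touch (itself a click), 0.00002 more per click open. The reading (noise 0.0002) is far too coarse to tell clicks apart: feel and count. Past the touch the torque on the ring climbs from the click's 0.2 N m by 5 N m per rad: 0.6 N m at a quarter of a click, 1 at half a click (0.175 rad), where the burrs are forced and gap is below -0.00001.
- hopper_knob (a point): Grip point in the black lid knob, on the hopper's axis: knob 22 mm across, 34 high, 12 of it above this point, lid 22 mm below. Hopper: one loose clear piece, 0.1 to 0.2 kg, lid 92 mm across, underside 94 mm below this point; stands on its spigot, 44 mm across, 14 long, chamfered, under a 58 mm flange. Home: spigot in the ring's bore, flange on the ring, this point 80 mm above ring_top.
- seed_jar: Amber jar with a green cap, 60 mm across and 72 mm high, origin under its centre; leave alone.
- petri_dishes: Stack of clear dishes, 92 mm across and 30 mm high, origin under its centre; leave alone.
- phone: Black phone lying flat, 150 x 74 x 9 mm, long along its x, origin under its centre; leave alone.
- mill_brush: Small brush lying flat, 155 mm long along its x, 14 mm high, origin under its middle; leave alone.
There are look-alikes about, which are no part of the job. Of the things that look like the part that bears hopper_knob, take the one that is farthest to the robot's right at the start.

How it is judged:
By the outcome, as a careful person would: the job done as asked, in the order asked, and still so for the second after the job is handed in, with the robot touching nothing.
It also fails if it takes over 72 s, if anything falls off the work surface, if the arm or the gripper's body presses on something with over 40 N, if the wrist force passes 120 N, or if a joint passes its speed limit or range.

## Working session

There is one attempt and no reset: what is moved stays moved. The work goes in short steps, Python scripts to look and compute and a tool call to move; the robot and the scene stay as the last step left them, time stands still between calls to the robot, and variables do not carry over. Pictures are saved under pics/ and viewed, and the job is handed in when it is done.

Besides the shell and the picture viewer there is one more tool, called after ">>>" by a JSON object that holds its "name" and its "arguments". send_rows: Moves the arm, as the interface text tells. Its arguments: {"type":"object","properties":{"moves":{"type":"array"},"hand":{"type":"number"},"newtons":{"type":"number"}},"required":["moves"]}

```bash
mkdir -p pics; python3 - <<'E'
from bench import r
import cv2,numpy as np,pickle
o=r.get_obs(); print(o); print(r.grasp_offset)
F={}
for n in ["side","top","wrist"]:
    f=r.grab_frame(n); F[n]=f
    cv2.imwrite(f"pics/{n}0.png",f["img"][:,:,::-1]); print(n,f["mtx"],f["world_to_cam"],[k for k in f])
pickle.dump(F,open("f0.pkl","wb"))
E
```

```text
{'clock': 0.0, 'joints': array([-1.39011272,  0.47779731,  0.02229237,  1.55645166, -0.01151149,
        1.10931424, -0.08313422]), 'qvel': array([ 1.21041897e-03, -4.11560995e-04,  5.75155126e-04, -1.88134416e-04,
        9.35268101e-04,  2.97806658e-05,  3.86239384e-04]), 'tau': array([ 1.29336013e-04, -5.96452439e+01,  1.60799369e+00, -2.81198269e+01,
        1.24275152e-02,  9.17411700e-03, -2.48063679e-05]), 'tcp_pos': array([0.19204349, 0.64647947, 0.23032659]), 'orientation': array([-4.51984491e-01, -3.10874525e+00,  2.88456757e-03]), 'contact_force': array([-0.69560492, -0.93105157,  0.60436976]), 'moment': array([ 0.00219572, -0.0036913 , -0.06930219]), 'grip_width': 0.08529042752855533}
0.0187
side [[384.14228908   0.         251.55279795]
 [  0.         384.14228908 183.15665673]
 [  0.           0.           1.        ]] [[ 0.86856192 -0.49520943 -0.01917824 -0.3220676 ]
 [ 0.32935626  0.54788625  0.76898967 -0.3429421 ]
 [-0.37030344 -0.67423162  0.63897346 -1.21994942]
 [ 0.          0.          0.          1.        ]] ['img', 'mtx', 'world_to_cam']
top [[394.42121812   0.         250.9905772 ]
 [  0.         394.42121812 191.27915064]
 [  0.           0.           1.        ]] [[ 0.00345191 -0.99996469 -0.00766243  0.14347768]
 [ 0.99918382  0.00314062  0.04027207 -0.4316839 ]
 [-0.04024659 -0.0077952   0.99915937 -1.7156877 ]
 [ 0.          0.          0.          1.        ]] ['img', 'mtx', 'world_to_cam']
wrist [[267.79624625   0.         250.64708105]
 [  0.         267.79624625 186.19253804]
 [  0.           0.           1.        ]] [[ 0.28312971  0.95907637 -0.00317413 -0.67403612]
 [-0.91846294  0.27018427 -0.28883608  0.03919535]
 [-0.27615826  0.0846934   0.9573733  -0.38172401]
 [ 0.          0.          0.          1.        ]] ['img', 'mtx', 'world_to_cam']
```

View pics/side0.png

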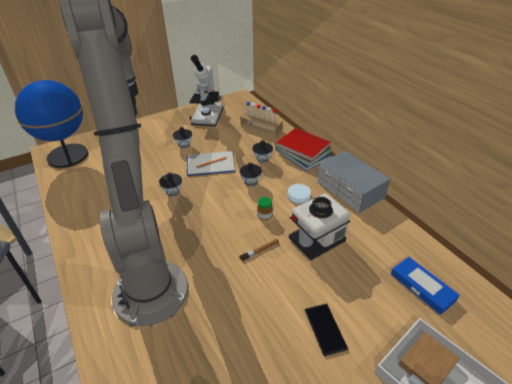

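View pics/top0.png

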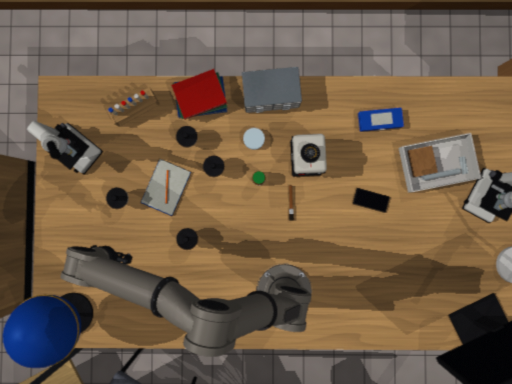

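View pics/wrist0.png

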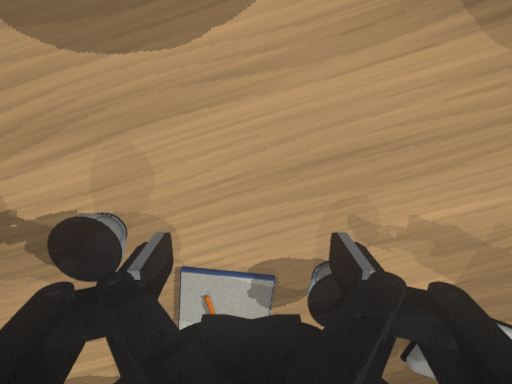

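The top view shows the mill ring near (311,153). Four hopper-like things stand at (117,198), (187,136), (187,238) and (213,166), and the one at (213,166) is farthest right (-y). The side view shows the same arrangement, with that hopper near (251,172) and the ring near (320,207).

```bash
cat > h.py <<'E'
import numpy as np,cv2
def proj(f,P):
    c=f["world_to_cam"]@np.r_[P,1]; p=f["mtx"]@np.array([c[0],-c[1],-c[2]]); return p[:2]/p[2]
def ray(f,uv):
    d=np.linalg.solve(f["mtx"],np.array([uv[0],uv[1],1.])); d=np.array([d[0],-d[1],-d[2]])
    R=f["world_to_cam"][:3,:3];t=f["world_to_cam"][:3,3]
    return -R.T@t, R.T@d
def onz(f,uv,z):
    o,d=ray(f,uv); return o+d*(z-o[2])/d[2]
def tri(fs,uvs):
    A=np.zeros((3,3));b=np.zeros(3);
    for f,u in zip(fs,uvs):
        o,d=ray(f,u); d/=np.linalg.norm(d); M=np.eye(3)-np.outer(d,d); A+=M;b+=M@o
    return np.linalg.solve(A,b)
E
python3 - <<'E'
import pickle,cv2,numpy as np
from h import *
F=pickle.load(open("f0.pkl","rb"))
for n in ("top","side"):
    f=F[n]; g=f["img"].max(2); m=(g<60).astype(np.uint8)
    k,l,s,c=cv2.connectedComponentsWithStats(m)
    for i in range(1,k):
        if s[i,4]>60 and s[i,4]<1500: print(n,s[i],c[i].round(1), onz(f,c[i],0.072).round(3), onz(f,c[i],.18).round(3))
ims=[]
for n,(x,y,w) in {"top":(150,100,200),"side":(220,120,150)}.items():
    im=F[n]["img"][y:y+w*3//4,x:x+w,::-1]; ims.append(cv2.resize(im,(400,300),interpolation=2))
cv2.imwrite("pics/crop0.png",np.hstack(ims))
E
```

```text
top [196 104  31  12 130] [214.2 110.2] [0.773 0.302 0.072] [0.746 0.291 0.18 ]
top [ 47 124  42  45 806] [ 67.1 146.5] [0.616 0.926 0.072] [0.6   0.875 0.18 ]
top [176 126  22  21 347] [186.4 136. ] [0.663 0.419 0.072] [0.643 0.401 0.18 ]
top [301 144  19  18 244] [309.6 152.6] [ 0.593 -0.103  0.072] [ 0.578 -0.088  0.18 ]
top [203 156  21  20 333] [213.2 165.7] [0.536 0.305 0.072] [0.525 0.293 0.18 ]
top [291 160  31  17  95] [303.2 172.6] [ 0.508 -0.075  0.072] [ 0.499 -0.062  0.18 ]
top [480 171  32  50 683] [496.2 196.7] [ 0.409 -0.883  0.072] [ 0.406 -0.817  0.18 ]
top [107 188  21  20 341] [116.7 197.6] [0.4   0.711 0.072] [0.398 0.674 0.18 ]
top [353 188  36  24 548] [370.8 199.7] [ 0.395 -0.359  0.072] [ 0.393 -0.327  0.18 ]
top [177 228  21  21 349] [186.9 238.3] [0.23  0.413 0.072] [0.239 0.395 0.18 ]
top [  30  293   63   91 1196] [ 71.6 325.6] [-0.134  0.891  0.072] [-0.102  0.842  0.18 ]
top [ 83 349  73  35 474] [121.5 372.6] [-0.326  0.679  0.072] [-0.281  0.643  0.18 ]
top [242 351 130  33 290] [302.7 357. ] [-0.257 -0.072  0.072] [-0.217 -0.059  0.18 ]
side [116   9
[... 629 characters left out ...]
.277 0.18 ]
side [240 164  21  14 223] [250.3 170.7] [0.535 0.296 0.072] [0.469 0.174 0.18 ]
side [160 174  21  14 227] [170.  180.7] [0.229 0.405 0.072] [0.197 0.271 0.18 ]
side [310 197  23  21 289] [320.9 208. ] [ 0.646 -0.028  0.072] [ 0.567 -0.114  0.18 ]
side [  0 199  32  57 341] [ 14.2 228.6] [-0.335  0.436  0.072] [-0.304  0.298  0.18 ]
side [289 222  57  38 494] [312.2 245.1] [ 0.513 -0.154  0.072] [ 0.449 -0.226  0.18 ]
side [  6 250  35  53 317] [ 22.8 276.6] [-0.328  0.196  0.072] [-0.298  0.085  0.18 ]
side [118 274  53  35 201] [142.2 295.9] [-0.029 -0.059  0.072] [-0.033 -0.141  0.18 ]
side [ 306  304   41   52 1160] [325.7 329.7] [ 0.366 -0.413  0.072] [ 0.318 -0.456  0.18 ]
```

View pics/crop0.png

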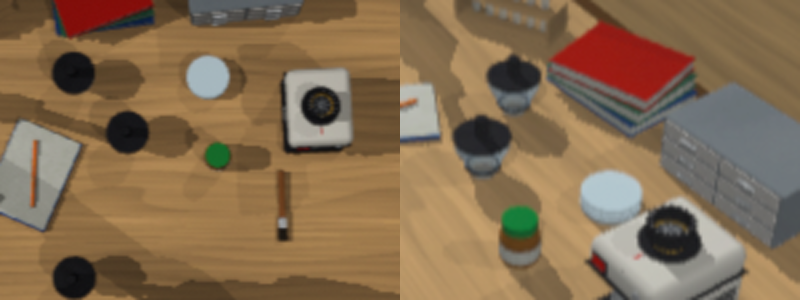

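```bash
cat >> h.py <<'E'
from scipy.spatial.transform import Rotation as Ro
def delta(o,tgt):
    R=Ro.from_rotvec(o["orientation"]).as_matrix(); return (R.T@(np.array(tgt)-o["tcp_pos"])*1000).round(1), R.round(3)
E
python3 - <<'E'
import pickle,cv2,numpy as np
from bench import r
from h import *
F=pickle.load(open("f0.pkl","rb"))
# ring pos predicted vs images
for n in("top","side"):
    f=F[n]; print(n,proj(f,[.578,-.089,.186]),proj(f,[.578,-.089,.162]),proj(f,[.536,.3,.072]),proj(f,[.536,.3,.106]))
f=F["top"]; x0,y0=285,125;im=f["img"][y0:y0+60,x0:x0+50,::-1]; a=cv2.resize(im,(400,480),interpolation=0)
f=F["side"]; x0,y0=290,180;im=f["img"][y0:y0+60,x0:x0+50,::-1]; b=cv2.resize(im,(400,480),interpolation=0)
cv2.imwrite("pics/crop1.png",np.hstack([a,b]))
print(delta(r.get_obs(),[.578,-.089,.26]))
E
```

```text
top [310.20015527 152.39238736] [309.34548123 153.22575691] [214.28080683 165.80199322] [213.45455416 164.94163492]
side [319.02869061 201.00105462] [318.35338237 206.36600938] [249.97639477 170.1479403 ] [249.79304843 163.49857644]
(array([-579.4, -595.3,  -28.5]), array([[-0.959,  0.285, -0.   ],
       [ 0.285,  0.959, -0.001],
       [-0.   , -0.001, -1.   ]]))
```

View pics/crop1.png

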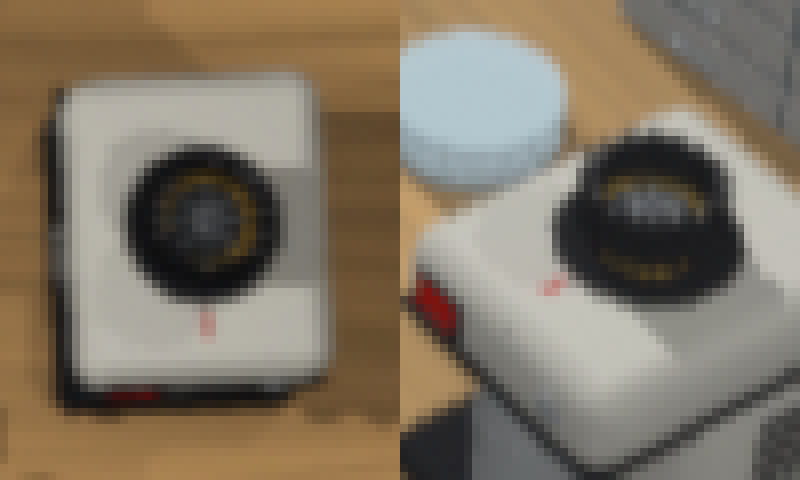

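>>> {"name": "send_rows", "arguments": {"moves": [-40,-41,-25,0,-80,-82,-40,0,-120,-123,-40,0,-160,-164,-40,0,-200,-205,-40,0,-240,-246,-40,0,-280,-287,-40,0,-320,-328,-40,0]}}

```text
clock: 1.15
tcp_pos: [0.4061, 0.2397, 0.2713]
orientation: [0.452, 3.109, 0.0]
contact_force: [1.0, 1.0, -0.1]
grip_width: 0.0853
```

>>> {"name": "send_rows", "arguments": {"moves": [-40,-40,0,0,-80,-80,0,0,-120,-120,0,0,-160,-160,0,0,-200,-200,0,0,-240,-245,0,0,-260,-267,0,0,-260,-267,0,0]}}

```text
clock: 2.15
tcp_pos: [0.5788, -0.0915, 0.271]
orientation: [-0.459, -3.108, 0.003]
contact_force: [0.6, 0.5, -0.2]
grip_width: 0.0854
```

```bash
python3 - <<'E'
from bench import r
import cv2,numpy as np,pickle
from h import *
o=r.get_obs(); print(o["clock"],o["tcp_pos"],o["orientation"],o["joints"].round(2),o["moment"],o["contact_force"])
f=r.grab_frame("wrist"); pickle.dump(f,open("w1.pkl","wb"))
cv2.imwrite("pics/w1.png",f["img"][:,:,::-1]); print(proj(f,[.579,-.0895,.186]),proj(f,[.579,-.0895,.162]))
E
```

```text
2.15 [ 0.57883322 -0.0915228   0.27095798] [-4.59369269e-01 -3.10758447e+00  2.52062697e-03] [-0.36  0.32  0.51  1.76 -0.17  1.11  1.49] [ 0.05412549 -0.06635351  0.04400858] [ 0.63490474  0.46870858 -0.20798859]
[252.82631025 190.82478396] [252.71233932 183.38091257]
```

View pics/w1.png

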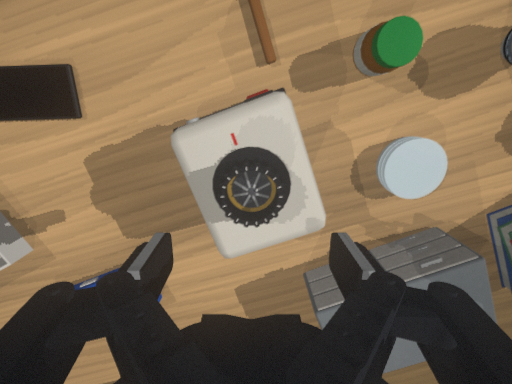

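```bash
python3 - <<'E'
import pickle,cv2,numpy as np
from bench import r
from h import *
f=pickle.load(open("w1.pkl","rb")); g=f["img"].max(2); m=(g<75).astype(np.uint8); m[:, :195]=0; m[:,310:]=0; m[:135]=0; m[235:]=0
c=max(cv2.findContours(m,0,1)[0],key=cv2.contourArea); print(cv2.minEnclosingCircle(c),cv2.boundingRect(c),cv2.fitEllipse(c))
p=cv2.fitEllipse(c)[0]
for z in(.162,.174,.186): print(z,onz(f,p,z))
o=r.get_obs(); print(proj(f,o["tcp_pos"]))
F=pickle.load(open("f0.pkl","rb"))
print(tri([F["top"],F["side"],f],[(309.9,152.4),(320.9,203.8),p]))
cv2.imwrite("pics/w1c.png",cv2.resize(f["img"][130:240,170:330,::-1],(800,550),interpolation=2))
E
```

```text
((250.88433837890625, 186.240966796875), 39.40689468383789) (213, 147, 77, 79) ((250.99368286132812, 185.266357421875), (75.6953353881836, 76.39344787597656), 3.5468087196350098)
0.162 [ 0.58036968 -0.09167728  0.162     ]
0.174 [ 0.57695272 -0.09062865  0.174     ]
0.186 [ 0.57353577 -0.08958002  0.186     ]
[253.58342513 233.56061489]
[ 0.5804746  -0.09118649  0.17272824]
```

View pics/w1c.png

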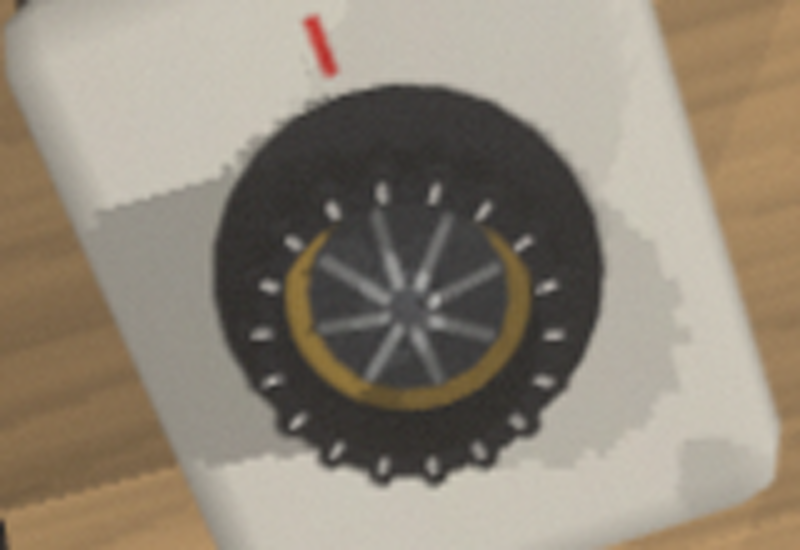

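```bash
python3 - <<'E'
import pickle,cv2,numpy as np
from bench import r
from h import *
f=pickle.load(open("w1.pkl","rb")); print(ray(f,(0,0))[0])
q=lambda x,y:(170+x/5-.4,130+y/5-.4)
for z in (.15,.162,.174,.186):
  print(z,onz(f,q(404,330),z), [np.linalg.norm(onz(f,q(*a),z)-onz(f,q(*b),z))*1000 for a,b in (((260,334),(547,334)),((214,270),(603,270)),((382,470),(382,193)))])
E
```

```text
[ 0.50827305 -0.06955149  0.41519626]
0.15 [ 0.59440535 -0.09655961  0.15      ] [np.float64(60.06366565023717), np.float64(80.23813509606477), np.float64(61.24951448230565)]
0.162 [ 0.59050791 -0.09533751  0.162     ] [np.float64(57.345814378020684), np.float64(76.60739902309491), np.float64(58.47800413480629)]
0.174 [ 0.58661046 -0.09411541  0.174     ] [np.float64(54.6279631058042), np.float64(72.97666295012506), np.float64(55.70649378730682)]
0.186 [ 0.58271302 -0.0928933   0.186     ] [np.float64(51.91011183358775), np.float64(69.34592687715516), np.float64(52.93498343980747)]
```

>>> {"name": "send_rows", "arguments": {"moves": [-2,0.5,0,5,-2,0.5,30,10,-2,0.5,60,10]}}

```text
clock: 2.58
tcp_pos: [0.5807, -0.0863, 0.2107]
orientation: [0.718, 3.058, 0.002]
contact_force: [-0.1, 0.9, -0.5]
grip_width: 0.0854
```

```bash
python3 - <<'E'
from bench import r
from h import *
o=r.get_obs(); print(o["joints"].round(3),o["tcp_pos"],delta(o,[.581,-.0915,.152]))
E
```

```text
[-0.362  0.385  0.524  1.821 -0.227  0.994  1.364] [ 0.58070178 -0.08626763  0.21070496] (array([-2.6, -4.6, 58.7]), array([[-0.895,  0.445,  0.001],
       [ 0.445,  0.895,  0.001],
       [ 0.   ,  0.001, -1.   ]]))
```

>>> {"name": "send_rows", "arguments": {"moves": [0,0,0,0,0,0,0,0]}}

```text
clock: 2.82
tcp_pos: [0.5813, -0.0878, 0.2124]
orientation: [0.719, 3.057, 0.001]
contact_force: [0.7, 0.1, 0.6]
grip_width: 0.0855
```

```bash
python3 - <<'E'
from bench import r
from h import *
o=r.get_obs(); print(o["joints"].round(3),o["tcp_pos"],delta(o,[.581,-.0915,.152]))
E
```

```text
[-0.361  0.384  0.525  1.818 -0.226  0.997  1.364] [ 0.58126562 -0.08775719  0.21235127] (array([-1.4, -3.5, 60.3]), array([[-0.895,  0.446,  0.001],
       [ 0.446,  0.895,  0.   ],
       [-0.001,  0.001, -1.   ]]))
```

>>> {"name": "send_rows", "arguments": {"moves": [0,-1.5,20,0,0,-1.5,40,0,0,-1.5,50,0,0,-1.5,59,0,0,-1.5,59,0]}}

```text
clock: 3.45
tcp_pos: [0.5802, -0.0898, 0.1523]
orientation: [-0.721, -3.058, -0.0]
contact_force: [0.8, -0.7, 0.6]
grip_width: 0.0852
```

>>> {"name": "send_rows", "arguments": {"moves": [0,0,0,0,0,0,0,0,0,0,0,0,0,0,0,0], "hand": 0.6, "newtons": 60}}

```text
clock: 3.95
tcp_pos: [0.5801, -0.0915, 0.1536]
orientation: [0.723, 3.056, -0.001]
contact_force: [-2.7, -1.6, 7.1]
grip_width: 0.0609
```

```bash
cat > st.py <<'E'
from bench import r
from h import *
o=r.get_obs(); R=Ro.from_rotvec(o["orientation"]).as_matrix()
print("t",o["clock"],"pos",o["tcp_pos"].round(4),"yaw(cw)",round(np.degrees(np.arctan2(-R[1,0],R[0,0])),2),"M",o["moment"].round(3),"F",o["contact_force"].round(1),"j7",o["joints"][6].round(3),"tau7",o["tau"][6].round(3),"w",o["grip_width"].round(4),"F_tool",(R.T@o["contact_force"]).round(1))
E
python3 st.py; python3 - <<'E'
from bench import r
import cv2
f=r.grab_frame("side"); cv2.imwrite("pics/s2.png",cv2.resize(f["img"][150:270,230:390,::-1],(800,600)))
E
```

```text
Traceback (most recent call last):
  File "st.py", line 4, in <module>
    print("t",o["clock"],"pos",o["tcp_pos"].round(4),"yaw(cw)",round(np.degrees(np.arctan2(-R[1,0],R[0,0])),2),"M",o["moment"].round(3),"F",o["contact_force"].round(1),"j7",o["joints"][6].round(3),"tau7",o["tau"][6].round(3),"w",o["grip_width"].round(4),"F_tool",(R.T@o["contact_force"]).round(1))
                                                                                                                                                                                                                                     ^^^^^^^^^^^^^^^^^^^^^
AttributeError: 'float' object has no attribute 'round'
```

View pics/s2.png

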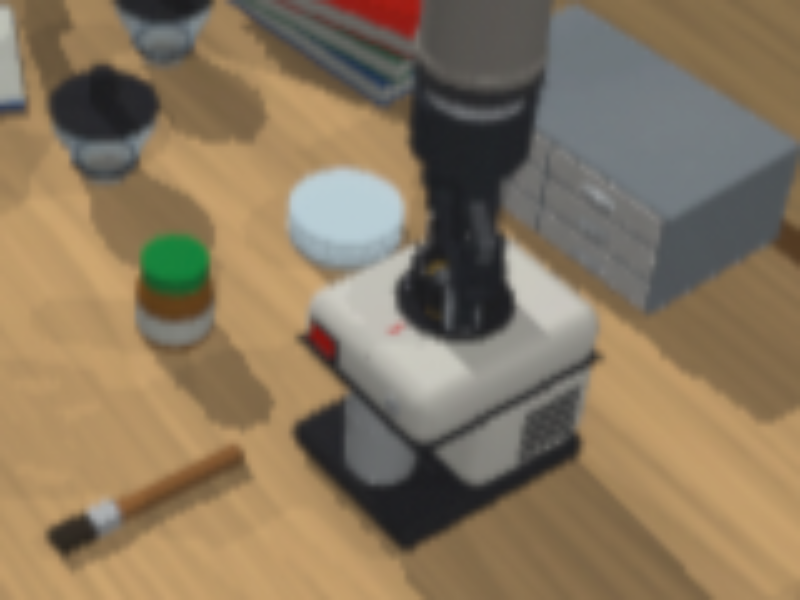

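```bash
sed -i 's/o\["grip_width"\].round(4)/round(o["grip_width"],4)/' st.py; python3 st.py
```

```text
t 4.0 pos [ 0.5801 -0.0915  0.1536] yaw(cw) -153.38 M [-0.65   0.821 -0.073] F [-3.3 -2.5  7.4] j7 1.406 tau7 0.056 w 0.0607 F_tool [ 1.8 -3.7 -7.4]
```

>>> {"name": "send_rows", "arguments": {"moves": [0,0,-1.5,0,0,0,-1.5,0]}}

```text
clock: 4.25
tcp_pos: [0.58, -0.0915, 0.1537]
orientation: [0.723, 3.057, -0.003]
contact_force: [1.4, -5.6, -5.0]
grip_width: 0.0607
```

```bash
python3 st.py
```

```text
t 4.25 pos [ 0.58   -0.0915  0.1537] yaw(cw) -153.38 M [-1.324 -0.036 -0.065] F [ 1.4 -5.6 -5. ] j7 1.405 tau7 0.078 w 0.0607 F_tool [-3.7 -4.4  5. ]
```

>>> {"name": "send_rows", "arguments": {"moves": [0,-0.4,0.6,2.5,0,-0.4,0.6,5]}}

```text
clock: 4.5
tcp_pos: [0.5802, -0.0911, 0.1537]
orientation: [0.859, 3.021, -0.001]
contact_force: [-1.1, -5.1, 3.3]
grip_width: 0.0608
```

```bash
python3 st.py
```

```text
t 4.5 pos [ 0.5802 -0.0911  0.1537] yaw(cw) -148.27 M [-1.446  0.301  0.238] F [-1.1 -5.1  3.3] j7 1.329 tau7 0.252 w 0.0608 F_tool [-1.7 -4.9 -3.3]
```

>>> {"name": "send_rows", "arguments": {"moves": [0,0,0,2.5,0,0,0,5]}}

```text
clock: 4.75
tcp_pos: [0.5804, -0.0909, 0.1537]
orientation: [0.99, 2.98, -0.0]
contact_force: [0.6, -4.4, 1.9]
grip_width: 0.0607
```

```bash
python3 st.py
```

```text
t 4.75 pos [ 0.5804 -0.0909  0.1537] yaw(cw) -143.25 M [-1.381  0.248  0.029] F [ 0.6 -4.4  1.9] j7 1.254 tau7 0.354 w 0.0607 F_tool [-3.1 -3.2 -1.9]
```

>>> {"name": "send_rows", "arguments": {"moves": [0,0,0,2.5,0,0,0,5]}}

```text
clock: 5.0
tcp_pos: [0.5806, -0.0906, 0.1537]
orientation: [1.119, 2.934, 0.0]
contact_force: [0.6, -4.4, 3.0]
grip_width: 0.0609
```

```bash
python3 st.py
```

```text
t 5.0 pos [ 0.5806 -0.0906  0.1537] yaw(cw) -138.25 M [-1.248  0.081 -0.099] F [ 0.6 -4.4  3. ] j7 1.18 tau7 0.48 w 0.0609 F_tool [-3.3 -2.9 -3. ]
```

>>> {"name": "send_rows", "arguments": {"moves": [0,0,0,2.5,0,0,0,5]}}

```text
clock: 5.25
tcp_pos: [0.5808, -0.0904, 0.1536]
orientation: [1.245, 2.882, 0.001]
contact_force: [2.0, -5.2, 3.0]
grip_width: 0.0603
```

```bash
python3 st.py
```

```text
t 5.25 pos [ 0.5808 -0.0904  0.1536] yaw(cw) -133.27 M [-1.308  0.005  0.089] F [ 2.  -5.2  3. ] j7 1.106 tau7 0.396 w 0.0603 F_tool [-5.1 -2.1 -3. ]
```

>>> {"name": "send_rows", "arguments": {"moves": [-0.4,-0.2,0.2,5,-0.4,-0.2,0.2,10,-0.4,-0.2,0.2,15,-0.4,-0.2,0.2,20,-0.4,-0.2,0.2,25,-0.4,-0.2,0.2,30,-0.4,-0.2,0.2,35,-0.4,-0.2,0.2,40]}}

```text
clock: 6.25
tcp_pos: [0.5831, -0.0893, 0.1537]
orientation: [2.154, 2.281, 0.007]
contact_force: [10.2, -2.7, -1.3]
grip_width: 0.0608
```

```bash
python3 st.py
```

```text
t 6.25 pos [ 0.5831 -0.0893  0.1537] yaw(cw) -93.28 M [-0.623 -1.116  0.055] F [10.2 -2.7 -1.3] j7 0.521 tau7 0.846 w 0.0608 F_tool [-3.3 10.   1.4]
```

>>> {"name": "send_rows", "arguments": {"moves": [0,0,0,5,0,0,0,10,0,0,0,15,0,0,0,20]}}

```text
clock: 6.75
tcp_pos: [0.5844, -0.0894, 0.1538]
orientation: [2.516, 1.872, 0.01]
contact_force: [14.4, -4.3, -4.6]
grip_width: 0.0604
```

```bash
python3 st.py
```

```text
t 6.75 pos [ 0.5844 -0.0894  0.1538] yaw(cw) -73.3 M [-0.752 -2.067 -0.046] F [14.4 -4.3 -4.6] j7 0.234 tau7 0.838 w 0.0604 F_tool [ 0.  15.   4.8]
```

>>> {"name": "send_rows", "arguments": {"moves": [0,0,0,2.5,0,0,0,5]}}

```text
clock: 7.0
tcp_pos: [0.5848, -0.0895, 0.1538]
orientation: [2.593, 1.763, 0.01]
contact_force: [15.0, -5.5, -5.6]
grip_width: 0.0607
```

```bash
python3 st.py
```

```text
t 7.0 pos [ 0.5848 -0.0895  0.1538] yaw(cw) -68.44 M [-0.763 -2.208  0.224] F [15.  -5.5 -5.6] j7 0.165 tau7 0.119 w 0.0607 F_tool [ 0.4 15.9  5.7]
```

>>> {"name": "send_rows", "arguments": {"moves": [0,0,0,2.5,0,0,0,5]}}

```text
clock: 7.25
tcp_pos: [0.5851, -0.0896, 0.1538]
orientation: [2.667, 1.648, 0.011]
contact_force: [16.3, -6.1, -7.2]
grip_width: 0.0605
```

```bash
python3 st.py
```

```text
t 7.25 pos [ 0.5851 -0.0896  0.1538] yaw(cw) -63.42 M [-0.779 -2.419  0.133] F [16.3 -6.1 -7.2] j7 0.094 tau7 0.246 w 0.0605 F_tool [ 1.8 17.3  7.4]
```

>>> {"name": "send_rows", "arguments": {"moves": [0,0,0,2.5,0,0,0,5]}}

```text
clock: 7.5
tcp_pos: [0.5854, -0.0898, 0.1538]
orientation: [2.737, 1.529, 0.012]
contact_force: [18.2, -6.0, -7.5]
grip_width: 0.0605
```

```bash
python3 st.py
```

```text
t 7.5 pos [ 0.5854 -0.0898  0.1538] yaw(cw) -58.39 M [-0.726 -2.676  0.012] F [18.2 -6.  -7.5] j7 0.023 tau7 0.368 w 0.0605 F_tool [ 4.4 18.5  7.7]
```

>>> {"name": "send_rows", "arguments": {"moves": [0.3,2,0.8,0,0.3,2,0.8,5]}}

```text
clock: 7.75
tcp_pos: [0.5857, -0.09, 0.1537]
orientation: [2.806, 1.409, 0.011]
contact_force: [8.5, -2.6, 5.3]
grip_width: 0.0605
```

```bash
python3 st.py
```

```text
t 7.75 pos [ 0.5857 -0.09    0.1537] yaw(cw) -53.34 M [-0.222 -1.116 -0.123] F [ 8.5 -2.6  5.3] j7 -0.047 tau7 1.174 w 0.0605 F_tool [ 3.   8.4 -5.2]
```

>>> {"name": "send_rows", "arguments": {"moves": [0,0,0,1.5,0,0,0,3]}}

```text
clock: 8.0
tcp_pos: [0.5859, -0.0901, 0.1537]
orientation: [2.839, 1.338, 0.011]
contact_force: [8.0, -2.8, 4.5]
grip_width: 0.0608
```

```bash
python3 st.py
```

```text
t 8.0 pos [ 0.5859 -0.0901  0.1537] yaw(cw) -50.47 M [-0.277 -1.108  0.258] F [ 8.  -2.8  4.5] j7 -0.087 tau7 -0.05 w 0.0608 F_tool [ 3.   8.  -4.4]
```

>>> {"name": "send_rows", "arguments": {"moves": [0,0,0,1,0,0,0,2]}}

```text
clock: 8.25
tcp_pos: [0.586, -0.0902, 0.1537]
orientation: [2.862, 1.288, 0.011]
contact_force: [8.4, -3.1, 4.4]
grip_width: 0.0605
```

```bash
python3 st.py
```

```text
t 8.25 pos [ 0.586  -0.0902  0.1537] yaw(cw) -48.47 M [-0.244 -1.21   0.201] F [ 8.4 -3.1  4.4] j7 -0.116 tau7 -0.075 w 0.0605 F_tool [ 3.2  8.4 -4.4]
```

>>> {"name": "send_rows", "arguments": {"moves": [0,0,0,1,0,0,0,2]}}

```text
clock: 8.5
tcp_pos: [0.5861, -0.0903, 0.1537]
orientation: [2.884, 1.238, 0.011]
contact_force: [8.9, -2.9, 4.4]
grip_width: 0.0608
```

```bash
python3 st.py
```

```text
t 8.5 pos [ 0.5861 -0.0903  0.1537] yaw(cw) -46.46 M [-0.315 -1.296  0.17 ] F [ 8.9 -2.9  4.4] j7 -0.144 tau7 -0.026 w 0.0608 F_tool [ 4.1  8.5 -4.3]
```

>>> {"name": "send_rows", "arguments": {"moves": [0.3,1,-0.4,4,0.3,1,-0.4,8,0.3,1,-0.4,13]}}

```text
clock: 8.88
tcp_pos: [0.5866, -0.0909, 0.1537]
orientation: [3.008, 0.899, 0.011]
contact_force: [8.2, -4.0, 1.0]
grip_width: 0.0608
```

```bash
python3 st.py
```

```text
t 8.875 pos [ 0.5866 -0.0909  0.1537] yaw(cw) -33.28 M [-0.479 -1.532 -0.166] F [ 8.2 -4.   1. ] j7 -0.329 tau7 0.924 w 0.0608 F_tool [ 4.7  7.9 -1. ]
```

>>> {"name": "send_rows", "arguments": {"moves": [0,0,0,1.5,0,0,0,3]}}

```text
clock: 9.12
tcp_pos: [0.5867, -0.0911, 0.1537]
orientation: [3.029, 0.825, 0.011]
contact_force: [9.0, -6.2, 1.2]
grip_width: 0.0605
```

```bash
python3 st.py
```

```text
t 9.125 pos [ 0.5867 -0.0911  0.1537] yaw(cw) -30.47 M [-0.444 -1.463  0.588] F [ 9.  -6.2  1.2] j7 -0.369 tau7 -0.332 w 0.0605 F_tool [ 4.6  9.9 -1.1]
```

>>> {"name": "send_rows", "arguments": {"moves": [0,0,0,1,0,0,0,2]}}

```text
clock: 9.38
tcp_pos: [0.5868, -0.0912, 0.1537]
orientation: [3.042, 0.773, 0.011]
contact_force: [9.5, -5.5, 0.1]
grip_width: 0.0603
```

```bash
python3 st.py
```

```text
t 9.375 pos [ 0.5868 -0.0912  0.1537] yaw(cw) -28.51 M [-0.383 -1.486  0.756] F [ 9.5 -5.5  0.1] j7 -0.396 tau7 -0.558 w 0.0603 F_tool [ 5.7  9.3 -0.1]
```

>>> {"name": "send_rows", "arguments": {"moves": [0.5,1,0,-9,0.5,1,0,-18,0.5,1,0,-27,0.5,1,0,-36,0.5,1,0,-45]}}

```text
clock: 10.0
tcp_pos: [0.5845, -0.0894, 0.1536]
orientation: [-2.509, -1.884, -0.005]
contact_force: [-4.3, 4.3, 14.0]
grip_width: 0.061
```

```bash
python3 st.py; python3 - <<'E'
import numpy as np
D=[(.5801,-.0915,-153.4),(.5804,-.0909,-143.25),(.5806,-.0906,-138.25),(.5808,-.0904,-133.3),(.5831,-.0893,-93.3),(.5844,-.0894,-73.3),(.5851,-.0896,-63.4),(.5857,-.09,-53.3),(.5860,-.0902,-48.5),(.5866,-.0909,-33.3),(.5868,-.0912,-28.5)]
A=[];b=[]
for x,y,w in D:
    a=-np.radians(w); # x axis=(cos,-sin(w)) -> (cos a, sin a); tool y with z down
    X=np.array([np.cos(a),np.sin(a)]); n=np.array([X[1],-X[0]])
    A.append(n); b.append(n@[x,y])
A=np.array(A);b=np.array(b); s=np.linalg.lstsq(A,b,rcond=None)[0]; print(s,((A@s-b)*1000).round(2))
E
```

```text
t 10.0 pos [ 0.5845 -0.0894  0.1536] yaw(cw) -73.79 M [ 0.687  1.113 -0.483] F [-4.3  4.3 14. ] j7 0.243 tau7 -1.185 w 0.061 F_tool [  3.   -5.3 -14. ]
[ 0.58334205 -0.09309695] [ 0.02 -0.   -0.04  0.    0.02  0.05 -0.01 -0.04 -0.07  0.05  0.02]
```

>>> {"name": "send_rows", "arguments": {"moves": [0,0,-1,0,0,0,-1,0]}}

```text
clock: 10.25
tcp_pos: [0.5845, -0.0895, 0.1537]
orientation: [-2.515, -1.877, -0.004]
contact_force: [0.0, 4.9, 6.2]
grip_width: 0.0609
```

```bash
python3 st.py
```

```text
t 10.25 pos [ 0.5845 -0.0895  0.1537] yaw(cw) -73.47 M [ 1.252  0.179 -0.105] F [0.  4.9 6.2] j7 0.238 tau7 0.121 w 0.0609 F_tool [ 4.8 -1.4 -6.2]
```

>>> {"name": "send_rows", "arguments": {"moves": [0,0,-0.3,-5,0,0,-0.3,-10,0,0,-0.3,-15,0,0,-0.3,-20,0,0,-0.3,-24,0,0,-0.3,-24]}}

```text
clock: 11.0
tcp_pos: [0.5829, -0.0894, 0.1536]
orientation: [-2.068, -2.358, -0.003]
contact_force: [-5.1, 7.5, 9.8]
grip_width: 0.0605
```

```bash
python3 st.py
```

```text
t 11.0 pos [ 0.5829 -0.0894  0.1536] yaw(cw) -97.5 M [ 1.286  0.883 -0.13 ] F [-5.1  7.5  9.8] j7 0.582 tau7 0.356 w 0.0605 F_tool [ 8.2 -4.1 -9.7]
```

>>> {"name": "send_rows", "arguments": {"moves": [0,0,0,-5,0,0,0,-10,0,0,0,-14,0,0,0,-14]}}

```text
clock: 11.5
tcp_pos: [0.582, -0.0896, 0.1536]
orientation: [-1.764, -2.592, -0.002]
contact_force: [-7.8, 5.5, 12.0]
grip_width: 0.0606
```

```bash
python3 st.py
```

```text
t 11.5 pos [ 0.582  -0.0896  0.1536] yaw(cw) -111.54 M [1.102 1.678 0.339] F [-7.8  5.5 12. ] j7 0.786 tau7 0.012 w 0.0606 F_tool [  8.   -5.3 -11.9]
```

>>> {"name": "send_rows", "arguments": {"moves": [0,0,0,-2,0,0,0,-2]}}

```text
clock: 11.75
tcp_pos: [0.5819, -0.0896, 0.1536]
orientation: [-1.72, -2.621, -0.002]
contact_force: [-7.5, 6.7, 12.8]
grip_width: 0.0611
```

```bash
python3 st.py
```

```text
t 11.75 pos [ 0.5819 -0.0896  0.1536] yaw(cw) -113.45 M [ 1.216  1.713 -0.054] F [-7.5  6.7 12.8] j7 0.815 tau7 0.213 w 0.0611 F_tool [  9.2  -4.3 -12.7]
```

>>> {"name": "send_rows", "arguments": {"moves": [1,-0.5,-1.4,0,1,-0.5,-1.4,0]}}

```text
clock: 12.0
tcp_pos: [0.5819, -0.0897, 0.1538]
orientation: [-1.721, -2.624, 0.0]
contact_force: [-0.5, 4.4, -6.6]
grip_width: 0.0607
```

```bash
python3 st.py
```

```text
t 12.0 pos [ 0.5819 -0.0897  0.1538] yaw(cw) -113.47 M [ 1.107  0.107 -0.148] F [-0.5  4.4 -6.6] j7 0.812 tau7 0.127 w 0.0607 F_tool [4.3 1.3 6.6]
```

>>> {"name": "send_rows", "arguments": {"moves": [0,0,0,0,0,0,0,0,0,0,0,0,0,0,0,0], "hand": 0}}

```text
clock: 12.5
tcp_pos: [0.5831, -0.0923, 0.1556]
orientation: [1.724, 2.626, 0.0]
contact_force: [1.1, 0.3, -0.1]
grip_width: 0.0852
```

>>> {"name": "send_rows", "arguments": {"moves": [0,0,-30,0,0,0,-80,0,0,0,-115,0,0,0,-115,0]}}

```text
clock: 13.0
tcp_pos: [0.5846, -0.0926, 0.2734]
orientation: [1.721, 2.622, 0.005]
contact_force: [-1.0, 0.4, -1.4]
grip_width: 0.0853
```

```bash
python3 st.py; python3 - <<'E'
from bench import r
import cv2,pickle
from h import *
f=r.grab_frame("wrist"); pickle.dump(f,open("w3.pkl","wb")); cv2.imwrite("pics/w3.png",f["img"][:,:,::-1]); print(proj(f,[.5833,-.0931,.186]))
E
```

```text
t 13.0 pos [ 0.5846 -0.0926  0.2734] yaw(cw) -113.43 M [-0.025  0.009 -0.001] F [-1.   0.4 -1.4] j7 0.724 tau7 -0.115 w 0.0853 F_tool [ 0.8 -0.8  1.4]
[248.6903024 190.0224115]
```

View pics/w3.png

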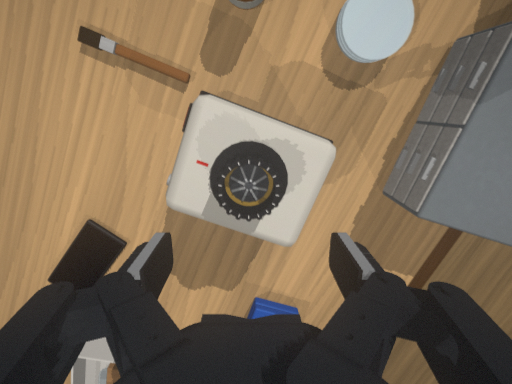

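```bash
python3 - <<'E'
from bench import r
from h import *
o=r.get_obs(); print(delta(o,[.49,.30,.25]))
E
```

```text
(array([397. ,  70.2,  21.3]), array([[-0.398,  0.917,  0.003],
       [ 0.917,  0.398,  0.   ],
       [-0.001,  0.002, -1.   ]]))
```

>>> {"name": "send_rows", "arguments": {"moves": [55,16,0,0,110,32,0,0,165,48,0,0,220,65,0,0,275,81,0,0,330,98,0,0,379,112,0,0,379,112,10,0]}}

```text
clock: 14.05
tcp_pos: [0.5327, 0.3061, 0.2584]
orientation: [-1.711, -2.632, 0.001]
contact_force: [-0.1, -1.2, -0.6]
grip_width: 0.0853
```

```bash
python3 st.py; python3 - <<'E'
from bench import r
import cv2,pickle
from h import *
f=r.grab_frame("wrist"); pickle.dump(f,open("w4.pkl","wb")); cv2.imwrite("pics/w4.png",f["img"][:,:,::-1]); print(proj(f,[.536,.3,.106]),proj(f,[.536,.3,.072]))
E
```

```text
t 14.05 pos [0.5327 0.3061 0.2584] yaw(cw) -113.95 M [-0.015  0.037 -0.003] F [-0.1 -1.2 -0.6] j7 0.037 tau7 -0.383 w 0.0853 F_tool [-1.  -0.6  0.6]
[251.49267254 179.02251143] [251.48085905 171.97587408]
```

View pics/w4.png

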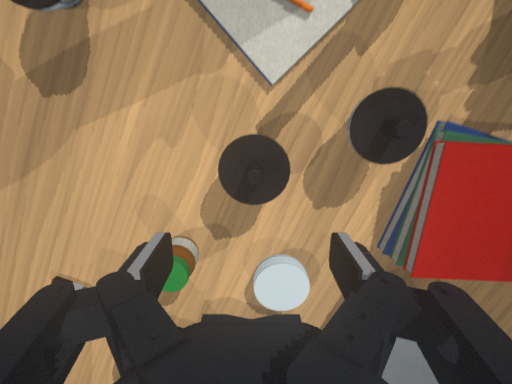

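```bash
python3 - <<'E'
from bench import r
import cv2,pickle
from h import *
f=r.grab_frame("wrist"); m=(f["img"].max(2)<70).astype(np.uint8); m[:120]=0;m[225:]=0;m[:,:205]=0;m[:,310:]=0
c=max(cv2.findContours(m,0,1)[0],key=cv2.contourArea); e=cv2.fitEllipse(c); print(e,onz(f,e[0],.072),onz(f,e[0],.07))
p0=onz(f,(e[0][0]-e[1][0]/2,e[0][1]),.072);p1=onz(f,(e[0][0]+e[1][0]/2,e[0][1]),.072);print(np.linalg.norm(p0-p1))
cv2.imwrite("pics/w4c.png",cv2.resize(f["img"][120:220,190:320,::-1],(780,600),interpolation=2))
o=r.get_obs();print(o["tcp_pos"])
E
```

```text
((255.4725799560547, 166.11656188964844), (68.67027282714844, 70.42801666259766), 86.7531967163086) [0.53718449 0.30472352 0.072     ] [0.53738925 0.3043244  0.07      ]
0.08621555725537494
[0.53348557 0.299869   0.25770718]
```

View pics/w4c.png

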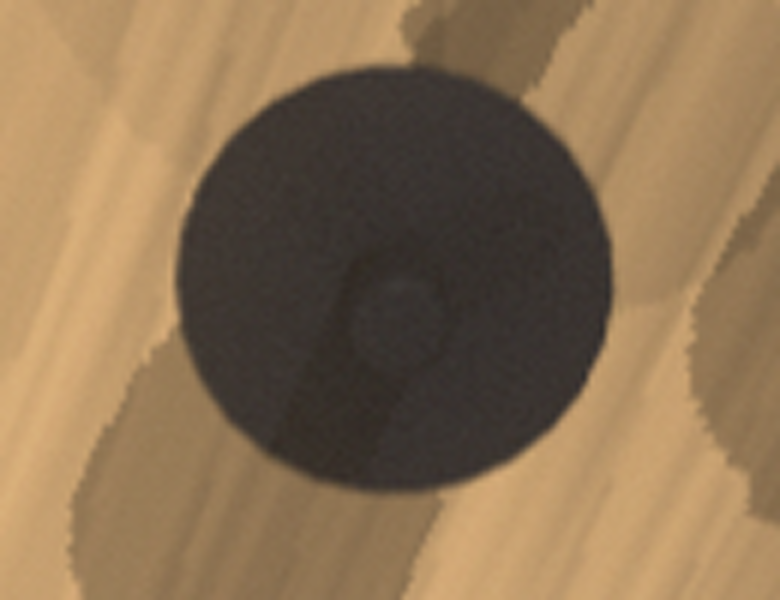

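>>> {"name": "send_rows", "arguments": {"moves": [0,0,0,0,0,0,0,0]}}

```text
clock: 14.4
tcp_pos: [0.5354, 0.2988, 0.2606]
orientation: [1.727, 2.624, 0.0]
contact_force: [0.2, -1.3, -0.0]
grip_width: 0.0854
```

```bash
python3 - <<'E'
from bench import r
import cv2,pickle
from h import *
f=r.grab_frame("wrist"); m=(f["img"].max(2)<70).astype(np.uint8); m[:120]=0;m[225:]=0;m[:,:205]=0;m[:,310:]=0
c=max(cv2.findContours(m,0,1)[0],key=cv2.contourArea); e=cv2.fitEllipse(c); print(e,onz(f,e[0],.072),onz(f,(e[0][0]+.4,e[0][1]+7),.106))
o=r.get_obs();print(o["tcp_pos"]); print(delta(o,[.5365,.302,.078]))
E
python3 st.py
```

```text
((254.13961791992188, 161.68643188476562), (69.2037353515625, 70.07365417480469), 72.2201156616211) [0.53709681 0.30567531 0.072     ] [0.53760922 0.30465516 0.106     ]
[0.5353899  0.29914074 0.26065822]
(array([  2.2,   2.1, 182.7]), array([[-0.396,  0.918,  0.   ],
       [ 0.918,  0.396,  0.   ],
       [ 0.   ,  0.   , -1.   ]]))
t 14.45 pos [0.5354 0.2991 0.2607] yaw(cw) -113.33 M [ 0.026  0.013 -0.014] F [ 0.4 -0.   0.6] j7 0.037 tau7 0.002 w 0.0852 F_tool [-0.2  0.4 -0.6]
```

>>> {"name": "send_rows", "arguments": {"moves": [4,3.5,40,0,4,3.5,90,0,4,3.5,130,0,4,3.5,160,0,4,3.5,175,0,4,3.5,182,0,4,3.5,182,0]}}

```text
clock: 15.32
tcp_pos: [0.537, 0.3055, 0.0789]
orientation: [1.724, 2.626, 0.001]
contact_force: [0.1, 0.8, -0.0]
grip_width: 0.0856
```

```bash
python3 st.py;  python3 - <<'E'
from bench import r
import cv2
f=r.grab_frame("wrist"); cv2.imwrite("pics/w5.png",f["img"][:,:,::-1])
E
```

```text
t 15.325 pos [0.537  0.3055 0.0789] yaw(cw) -113.44 M [ 0.01   0.022 -0.005] F [ 0.1  0.8 -0. ] j7 0.154 tau7 0.028 w 0.0856 F_tool [0.7 0.4 0. ]
```

View pics/w5.png

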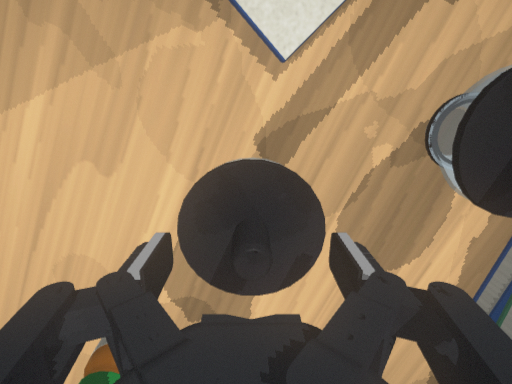

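>>> {"name": "send_rows", "arguments": {"moves": [0,0,0,0,0,0,0,0,0,0,0,0,0,0,0,0,0,0,0,0,0,0,0,0], "hand": 1, "newtons": 40}}

```text
clock: 16.12
tcp_pos: [0.5367, 0.3056, 0.0786]
orientation: [1.724, 2.626, 0.001]
contact_force: [0.7, -0.2, 2.9]
grip_width: 0.0201
```

```bash
python3 st.py
```

```text
t 16.125 pos [0.5367 0.3056 0.0786] yaw(cw) -113.45 M [-0.038  0.067 -0.009] F [ 0.7 -0.2  2.9] j7 0.155 tau7 -0.0 w 0.0201 F_tool [-0.5  0.5 -2.9]
```

>>> {"name": "send_rows", "arguments": {"moves": [0,0,-15,0,0,0,-50,0,0,0,-100,0,0,0,-150,0,0,0,-190,0,0,0,-212,0,0,0,-212,0]}}

```text
clock: 17.0
tcp_pos: [0.5372, 0.3055, 0.2924]
orientation: [1.724, 2.626, 0.005]
contact_force: [0.0, 1.0, -1.8]
grip_width: 0.0204
```

```bash
python3 st.py; python3 - <<'E'
from bench import r
from h import *
import cv2
f=r.grab_frame("wrist"); cv2.imwrite("pics/w6.png",f["img"][:,:,::-1])
print(delta(r.get_obs(),[.5833,-.0931,.29]))
E
```

```text
t 17.0 pos [0.5372 0.3055 0.2924] yaw(cw) -113.43 M [0.001 0.031 0.013] F [ 0.   1.  -1.8] j7 0.02 tau7 -0.069 w 0.0204 F_tool [0.9 0.4 1.8]
(array([-384.1, -115.4,    0.4]), array([[-0.398,  0.917,  0.   ],
       [ 0.917,  0.398,  0.001],
       [ 0.   ,  0.001, -1.   ]]))
```

View pics/w6.png

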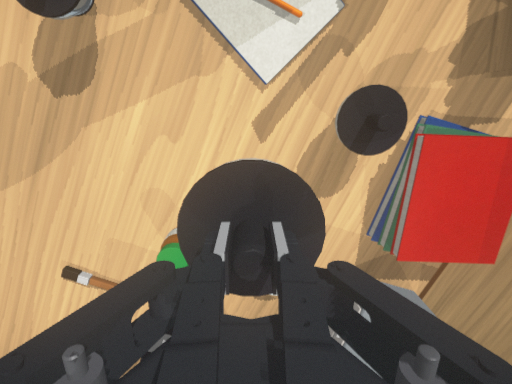

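>>> {"name": "send_rows", "arguments": {"moves": [-30,-9,0,0,-80,-24,0,0,-130,-39,0,0,-185,-55,0,0,-240,-72,0,0,-295,-88,0,0,-345,-103,0,0,-384,-115,0,0]}}

```text
clock: 18.05
tcp_pos: [0.5826, -0.0951, 0.2887]
orientation: [-1.725, -2.623, 0.003]
contact_force: [-0.2, 0.0, -1.0]
grip_width: 0.0206
```

>>> {"name": "send_rows", "arguments": {"moves": [0,0,0,0,0,0,0,0,0,0,0,0]}}

```text
clock: 18.42
tcp_pos: [0.5836, -0.0908, 0.2895]
orientation: [-1.72, -2.627, 0.0]
contact_force: [-0.1, -0.6, -2.0]
grip_width: 0.0207
```

```bash
python3 st.py; python3 - <<'E'
from bench import r
from h import *
import cv2
f=r.grab_frame("wrist"); cv2.imwrite("pics/w7.png",f["img"][:,:,::-1])
o=r.get_obs(); z=o["tcp_pos"][2]-.0065
# lid contour extents in upper half
for uv in((251.5,227),(178,225),(325,225),(251.5,160)): print(uv,onz(f,uv,z))
g=r.grab_frame("side"); cv2.imwrite("pics/s7.png",cv2.resize(g["img"][120:270,220:420,::-1],(800,600)))
E
```

```text
t 18.425 pos [ 0.5836 -0.0908  0.2895] yaw(cw) -113.59 M [ 0.011  0.023 -0.017] F [-0.1 -0.6 -2. ] j7 0.72 tau7 -0.004 w 0.0207 F_tool [-0.5 -0.3  2. ]
(251.5, 227) [ 0.58314741 -0.08853324  0.28322691]
(178, 225) [ 0.54126399 -0.10549105  0.28322691]
(325, 225) [ 0.62389444 -0.06913716  0.28322691]
(251.5, 160) [ 0.56630001 -0.05023067  0.28322691]
```

View pics/w7.png

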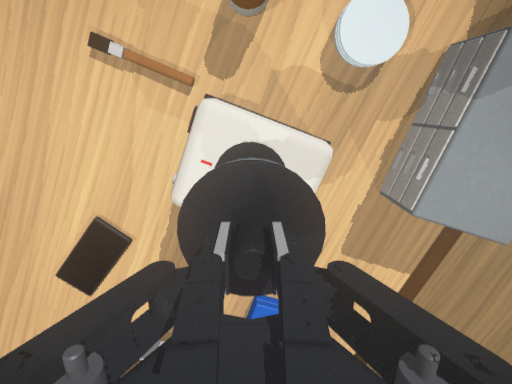

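View pics/s7.png

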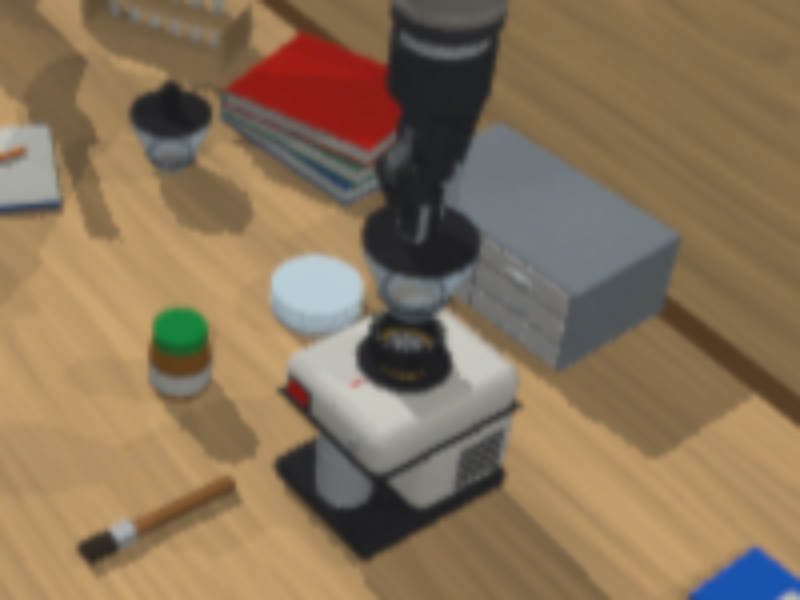

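```bash
python3 - <<'E'
from bench import r
from h import *
import cv2
from scipy.optimize import least_squares
f=r.grab_frame("wrist"); o=r.get_obs(); im=cv2.imread("pics/w6.png")
m=(im.max(2)<75).astype(np.uint8); pts=[]
# walk rays outward from (251,215) to the last dark pixel
for a in np.radians(np.r_[np.arange(150,391,4)]):
    for rr in range(50,95):
        u,v=251+rr*np.cos(a),215+rr*np.sin(a)
        if not m[int(round(v)),int(round(u))]: pts.append((u-.5*np.cos(a),v-.5*np.sin(a))); break
pts=np.array(pts); print(len(pts),pts[::10].round(1).tolist(),o["tcp_pos"])
R=Ro.from_rotvec(o["orientation"]).as_matrix()
for dz in (-.0065,-.0085,-.0045):
    P=np.array([onz(f,p,o["tcp_pos"][2]+dz) for p in pts]); 
    s=least_squares(lambda x:np.hypot(P[:,0]-x[0],P[:,1]-x[1])-x[2],[.58,-.09,.046],loss="soft_l1",f_scale=.0005).x
    print(dz,s,"tool offs mm",(R.T@(np.r_[s[:2],0]-np.r_[o["tcp_pos"][:2],0])*1000).round(1))
E
```

```text
61 [[183.9, 253.8], [192.4, 204.7], [218.5, 176.3], [251.0, 163.5], [288.6, 170.2], [319.4, 202.9], [318.1, 253.8]] [ 0.58382899 -0.09138688  0.29006973]
-0.0065 [ 0.58674267 -0.09221378  0.04375218] tool offs mm [-1.9  2.3 -0. ]
-0.0085 [ 0.5871734  -0.09312408  0.04432898] tool offs mm [-2.9  2.4 -0. ]
-0.0045 [ 0.58631193 -0.09130352  0.0431754 ] tool offs mm [-0.9  2.3 -0. ]
```

>>> {"name": "send_rows", "arguments": {"moves": [-1.7,-1.2,5,0,-1.7,-1.2,12,0,-1.7,-1.2,20,0,-1.7,-1.2,20,0,-1.7,-1.2,20,0]}}

```text
clock: 19.2
tcp_pos: [0.5834, -0.0947, 0.2703]
orientation: [1.724, 2.626, -0.0]
contact_force: [-0.3, -1.1, -1.9]
grip_width: 0.0205
```

```bash
python3 st.py; python3 - <<'E'
from bench import r
import cv2
g=r.grab_frame("side"); cv2.imwrite("pics/s8.png",cv2.resize(g["img"][140:260,260:420,::-1],(800,600),interpolation=2))
E
python3 st.py
```

```text
t 19.2 pos [ 0.5834 -0.0947  0.2703] yaw(cw) -113.44 M [-0.013  0.02  -0.017] F [-0.3 -1.1 -1.9] j7 0.738 tau7 0.002 w 0.0205 F_tool [-0.9 -0.7  1.9]
t 19.25 pos [ 0.5835 -0.0948  0.2704] yaw(cw) -113.45 M [-0.03   0.08  -0.011] F [-0.3 -0.8 -0.8] j7 0.738 tau7 0.0 w 0.0201 F_tool [-0.6 -0.6  0.8]
```

View pics/s8.png

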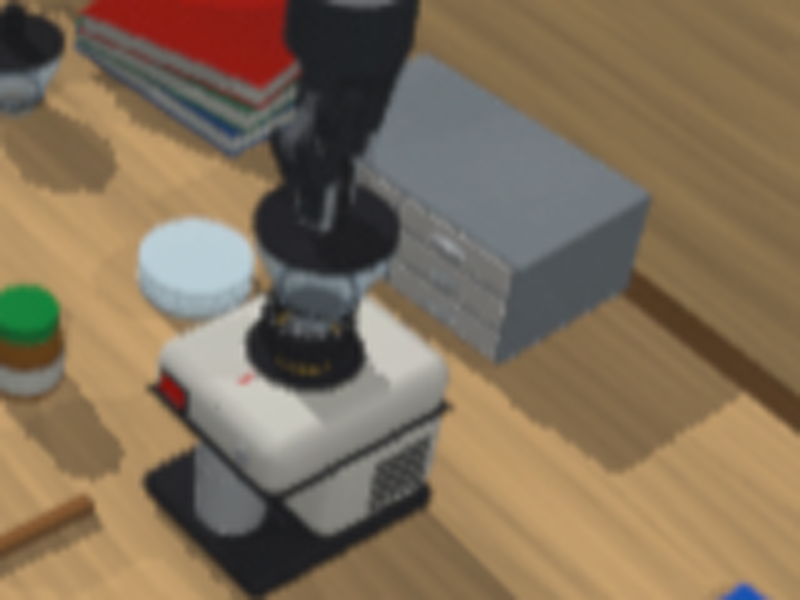

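>>> {"name": "send_rows", "arguments": {"moves": [1.5,0.6,0,0,1.5,0.6,2,0,1.5,0.6,2,0,1.5,0.6,2,0]}}

```text
clock: 19.75
tcp_pos: [0.5833, -0.0931, 0.2683]
orientation: [-1.724, -2.626, 0.0]
contact_force: [0.7, -0.7, -1.8]
grip_width: 0.0205
```

```bash
python3 st.py
```

```text
t 19.75 pos [ 0.5833 -0.0931  0.2683] yaw(cw) -113.45 M [0.01  0.052 0.018] F [ 0.7 -0.7 -1.8] j7 0.736 tau7 0.001 w 0.0205 F_tool [-0.9  0.4  1.8]
```

>>> {"name": "send_rows", "arguments": {"moves": [0,0,2,0,0,0,4,0,0,0,4,0]}}

```text
clock: 20.12
tcp_pos: [0.5832, -0.093, 0.264]
orientation: [-1.723, -2.626, 0.0]
contact_force: [0.2, 0.2, -1.4]
grip_width: 0.0203
```

```bash
python3 st.py
```

```text
t 20.125 pos [ 0.5832 -0.093   0.264 ] yaw(cw) -113.45 M [-0.024  0.051 -0.102] F [ 0.2  0.2 -1.4] j7 0.739 tau7 0.008 w 0.0203 F_tool [0.1 0.3 1.4]
```

Centred on the axis, with no contact so far. I'll keep descending in small steps.

>>> {"name": "send_rows", "arguments": {"moves": [0,0,1.5,0,0,0,3,0,0,0,3,0]}}

```text
clock: 20.5
tcp_pos: [0.5832, -0.093, 0.2611]
orientation: [-1.723, -2.626, 0.0]
contact_force: [-0.1, -0.1, -2.1]
grip_width: 0.0204
```

```bash
python3 st.py
```

```text
t 20.5 pos [ 0.5832 -0.093   0.2611] yaw(cw) -113.45 M [ 0.037  0.01  -0.042] F [-0.1 -0.1 -2.1] j7 0.741 tau7 0.006 w 0.0204 F_tool [-0.1 -0.1  2.1]
```

>>> {"name": "send_rows", "arguments": {"moves": [0,0,1.5,0,0,0,3,0,0,0,4,0,0,0,4,0]}}

```text
clock: 21.0
tcp_pos: [0.5833, -0.093, 0.2572]
orientation: [-1.723, -2.626, 0.0]
contact_force: [1.0, 0.2, -2.0]
grip_width: 0.0202
```

```bash
python3 st.py
```

```text
t 21.0 pos [ 0.5833 -0.093   0.2572] yaw(cw) -113.46 M [ 0.019  0.042 -0.037] F [ 1.   0.2 -2. ] j7 0.744 tau7 0.005 w 0.0202 F_tool [-0.2  1.   2. ]
```

>>> {"name": "send_rows", "arguments": {"moves": [0,0,1.5,0,0,0,3,0,0,0,4,0,0,0,4,0]}}

```text
clock: 21.5
tcp_pos: [0.5833, -0.093, 0.2532]
orientation: [-1.723, -2.626, 0.0]
contact_force: [-0.9, 0.5, -1.3]
grip_width: 0.0203
```

```bash
python3 st.py
```

```text
t 21.5 pos [ 0.5833 -0.093   0.2532] yaw(cw) -113.45 M [ 0.065  0.109 -0.019] F [-0.9  0.5 -1.3] j7 0.747 tau7 0.005 w 0.0203 F_tool [ 0.8 -0.6  1.3]
```

>>> {"name": "send_rows", "arguments": {"moves": [0,0,1,0,0,0,1.5,0,0,0,1.5,0]}}

```text
clock: 21.88
tcp_pos: [0.5833, -0.093, 0.2517]
orientation: [-1.724, -2.626, 0.0]
contact_force: [-0.1, 0.6, -2.5]
grip_width: 0.0205
```

```bash
python3 st.py
```

```text
t 21.875 pos [ 0.5833 -0.093   0.2517] yaw(cw) -113.45 M [ 0.08  -0.031  0.016] F [-0.1  0.6 -2.5] j7 0.748 tau7 0.001 w 0.0205 F_tool [0.5 0.1 2.5]
```

>>> {"name": "send_rows", "arguments": {"moves": [0,0,0.5,0,0,0,1,0,0,0,1,0]}}

```text
clock: 22.25
tcp_pos: [0.5833, -0.093, 0.2508]
orientation: [-1.724, -2.627, 0.0]
contact_force: [0.1, 0.4, -1.5]
grip_width: 0.0202
```

```bash
python3 st.py
```

```text
t 22.25 pos [ 0.5833 -0.093   0.2508] yaw(cw) -113.45 M [ 0.092  0.044 -0.048] F [ 0.1  0.4 -1.5] j7 0.749 tau7 0.001 w 0.0202 F_tool [0.3 0.2 1.5]
```

>>> {"name": "send_rows", "arguments": {"moves": [0,0,0.5,0,0,0,1,0,0,0,1,0]}}

```text
clock: 22.62
tcp_pos: [0.5836, -0.093, 0.2505]
orientation: [1.723, 2.626, 0.001]
contact_force: [-2.1, 1.3, 5.9]
grip_width: 0.02
```

```bash
python3 st.py
```

```text
t 22.625 pos [ 0.5836 -0.093   0.2505] yaw(cw) -113.46 M [ 0.232  0.61  -0.021] F [-2.1  1.3  5.9] j7 0.749 tau7 0.002 w 0.02 F_tool [ 2.  -1.5 -5.9]
```

>>> {"name": "send_rows", "arguments": {"moves": [0,0,-0.4,0,0,0,-0.4,0]}}

```text
clock: 22.88
tcp_pos: [0.5835, -0.093, 0.2505]
orientation: [1.723, 2.626, 0.001]
contact_force: [-0.6, 1.3, 4.1]
grip_width: 0.0205
```

```bash
python3 st.py
```

```text
t 22.875 pos [ 0.5835 -0.093   0.2505] yaw(cw) -113.46 M [ 0.215  0.467 -0.038] F [-0.6  1.3  4.1] j7 0.749 tau7 0.002 w 0.0205 F_tool [ 1.4  0.  -4.1]
```

>>> {"name": "send_rows", "arguments": {"moves": [0,0,0,0,0,0,0,0,0,0,0,0,0,0,0,0], "hand": 0.2}}

```text
clock: 23.38
tcp_pos: [0.5833, -0.093, 0.2501]
orientation: [-1.724, -2.627, 0.0]
contact_force: [-0.3, 0.1, -0.9]
grip_width: 0.068
```

```bash
python3 st.py; python3 - <<'E'
from bench import r
import cv2
g=r.grab_frame("side"); a=cv2.resize(g["img"][140:260,280:400,::-1],(400,400),interpolation=2)
g=r.grab_frame("wrist"); b=cv2.resize(g["img"][:,:,::-1],(400,300)); b=cv2.copyMakeBorder(b,0,100,0,0,0)
cv2.imwrite("pics/s9.png",cv2.hconcat([a,b]))
E
```

```text
t 23.375 pos [ 0.5833 -0.093   0.2501] yaw(cw) -113.45 M [ 0.002 -0.009  0.016] F [-0.3  0.1 -0.9] j7 0.749 tau7 0.0 w 0.068 F_tool [ 0.2 -0.2  0.9]
```

View pics/s9.png

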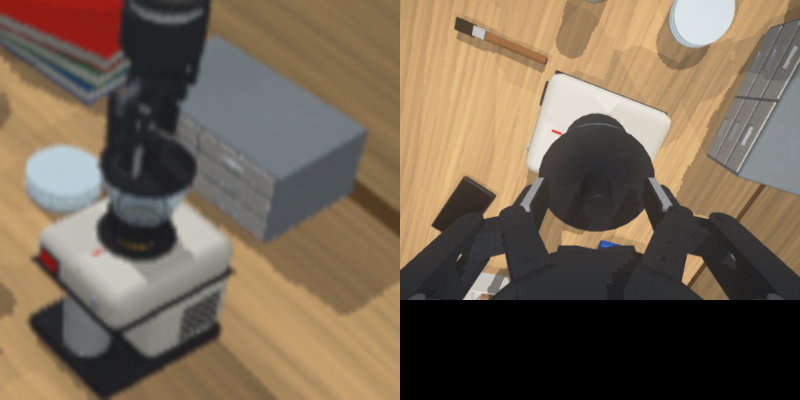

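Released and seated. I'll retreat straight up and check from all the cameras.

>>> {"name": "send_rows", "arguments": {"moves": [0,0,-10,0,0,0,-40,0,0,0,-90,0,0,0,-130,0,0,0,-130,0]}}

```text
clock: 24.1
tcp_pos: [0.5849, -0.094, 0.3843]
orientation: [1.721, 2.621, 0.006]
contact_force: [0.0, -0.3, -0.6]
grip_width: 0.0683
```

>>> {"name": "send_rows", "arguments": {"moves": [50,10,0,0,100,20,0,0,150,30,0,0,200,40,0,0,200,40,0,0,200,40,0,0]}}

```text
clock: 24.85
tcp_pos: [0.5402, 0.1058, 0.3799]
orientation: [-1.724, -2.626, 0.001]
contact_force: [-0.1, -0.2, -0.0]
grip_width: 0.0685
```

```bash
python3 st.py; python3 - <<'E'
from bench import r
import cv2
from h import *
s=r.grab_frame("side"); t=r.grab_frame("top"); w=r.grab_frame("wrist")
a=cv2.resize(s["img"][130:270,240:400,::-1],(400,350),interpolation=2); b=cv2.resize(t["img"][100:240,240:400,::-1],(400,350),interpolation=2)
cv2.imwrite("pics/fin.png",cv2.hconcat([a,b])); cv2.imwrite("pics/w10.png",w["img"][:,:,::-1])
for n,f in(("s",s),("t",t)): print(n,[proj(f,[.5833,-.0931,z]).round(1).tolist() for z in(.186,.244,.278)])
m=(s["img"].max(2)<60).astype(np.uint8); k,l,st,c=cv2.connectedComponentsWithStats(m)
for i in range(1,k):
    if 100<st[i,4]<900 and 290<c[i][0]<350: print("s",st[i],c[i])
m=(t["img"].max(2)<60).astype(np.uint8); k,l,st,c=cv2.connectedComponentsWithStats(m)
for i in range(1,k):
    if 100<st[i,4]<900 and 290<c[i][0]<350: print("t",st[i],c[i],onz(t,c[i],.244))
E
```

```text
t 24.85 pos [0.5402 0.1058 0.3799] yaw(cw) -113.45 M [-0.048 -0.007  0.004] F [-0.1 -0.2 -0. ] j7 0.238 tau7 -0.02 w 0.0685 F_tool [-0.2 -0.1  0. ]
s [[321.1, 201.2], [322.9, 187.6], [324.0, 179.3]]
t [[311.2, 151.1], [313.5, 148.9], [314.8, 147.5]]
s [285  14  18  26 363] [293.69972452  26.39669421]
s [311 179  28  20 418] [324.09330144 189.15311005]
s [310 202  23  16 210] [320.27142857 210.73333333]
s [289 222  57  38 481] [312.36798337 245.24948025]
t [301 138  25  24 468] [312.95512821 149.84401709] [ 0.57961971 -0.09118556  0.244     ]
t [297 275  17  70 345] [305.80869565 308.44347826] [-0.01486527 -0.06286333  0.244     ]
t [282 351 114   7 223] [343.22869955 354.30941704] [-0.18237051 -0.20115771  0.244     ]
```

View pics/fin.png

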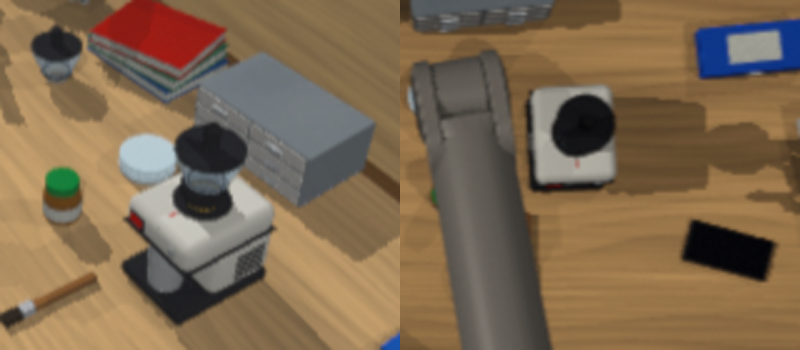

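View pics/w10.png

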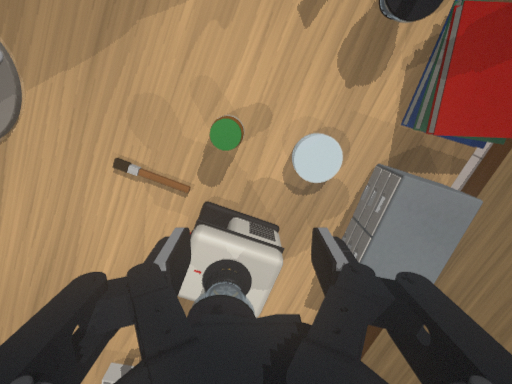

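```bash
python3 -c "
from bench import r
print(r.hand_in())"
```

```text
the job is handed in; nothing more can be done
None
```

The mill is set four clicks open and the hopper is seated in the ring; I handed the job in at about 25 s of the 72 s allowed.

- **Setting the ring:** I gripped the ring and turned it clockwise. It passed ordinary clicks up to +100°. At +120° (six clicks from the start) the torque climbed instead of fading: 0.59 N m at 3° past, 0.76 N m at 5° past. That is the touch, and it stayed below the 1 N m at which the burrs are forced, though I went one small step further than needed to confirm it. I then turned back 80° to the fourth click, where the tool was at the angle of the second click from the start and the torque was about zero, and released.
- **Seating the hopper:** I took the hopper farthest to the robot's right by its knob and lowered it on the ring axis found from the grip. It met no resistance until the flange landed with about 7 N at the expected height (TCP at 0.2505 m against 0.2506 m predicted). The twisting moment while seating stayed within about 0.1 N m, below the 0.2 N m a click needs.
- **Last checks:** The side and top views show the hopper upright on the ring, its lid within about 2 pixels of the predicted position. The brush, jar, dishes and phone look undisturbed, and the gripper was clear with no contact force.
- **Not checked:** The final click could not be checked independently by camera, because the ring looks the same every 20°. It rests on the felt count and the tool's turn angle. Early hand-eye position readings differed by up to about 4 mm, mostly because the arm was still settling; I used the settled values.

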